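# Back a punching block into the corner stop and chock it with a weight

## Task

On the leatherworker's bench, push the pale wooden punching block along the surface into the steel corner stop until its long side lies flush on the long fence and its end is flush on the short fence. Then push the wide round weight along the surface until it touches the middle of the block's free long side, to keep the block there. Only push with the fingers: never pick up or tip the block or the weight, and leave everything else, the slim weight too, where it is.

Things in the scene. Friction and masses are not known exactly. Their poses are not given: they have to be found in the camera images.
- stop: steel corner stop screwed to the bench: two fences at a right angle, 15 mm thick, 18 mm high. Origin: inner corner, at bench height; z up. Long fence: from the corner 110 mm along +y, working face (facing -x) at x = 0. Short fence: 60 mm along -x, working face (facing +y) at y = 0. Both lie outside the quarter x < 0, y > 0. Yaw within 0.25 rad of the world axes
- block: pale hardwood punching block, a loose slab 80 (its x) x 140 (its y) x 32 mm high, about 0.3 kg. Origin: centre of its underside, z up. When home in the corner its origin is at x = -0.040, y = +0.070 m in the stop's frame, axes parallel. It starts farther out than home along both -x and +y of the stop, turned up to 0.5 rad from it
- weight: wide round weight: loose upright plain steel cylinder, 60 mm diameter, 40 mm high, with a knob on top 18 mm wide and 12 mm high, about 0.5 kg. Origin: centre of its underside. It and the slim weight stand one to the left (+y) and one to the right of the work, either way round
- slim: the slim round weight: a plain steel cylinder, 38 mm diameter, 62 mm high with a small knob on top (74 mm in all); it looks like the wide weight but is narrower and taller. Not needed: leave it where it is. Origin at the centre of its underside
- cone: a white thread cone, 60 mm wide at the foot, 98 mm high; leave alone. Origin at the centre of its underside
- spool: a small wooden spool of grey thread, 44 mm diameter, 40 mm high; leave alone. Origin at the centre of its underside
- jar: a glue jar with a black cap, 64 mm diameter, 75 mm high; leave alone. Origin at the centre of its underside
- awl: an awl with a wooden handle lying on the bench, 150 mm long, about along world y; leave alone. Origin near the middle of its length, on the bench
- mallet: a small hammer lying on the bench, 180 mm long, about along world y; leave alone. Origin near the middle of its length, on the bench
Mind the look-alikes: they are no part of the job. What is shaped like the weight but pink or red is not meant.

How it is judged (in metres and radians):
On the way, in this order (a step that is already met when the one before it is completed fails the run):
1. the block is home in the corner, flush on both fences (x of block in the frame of stop between -0.044 and -0.036 m and y of block in the frame of stop between 0.066 and 0.074 m and angle between the x axis of block and the x axis of stop, either way round below 0.04 rad and height (world z) of block below 0.004 m), for 0.2 s.
2. the wide weight stands against the middle of the block's free long side, the block still home (all of step 1 and x of weight in the frame of block between -0.075 and 0.075 m and y of weight in the frame of block between -0.03 and 0.03 m and x of weight in the frame of stop below -0.09 m and angle between weight's own z axis and vertical below 0.05 rad and height (world z) of weight below 0.004 m), for 0.2 s.
At the end, for the whole second after the job is handed in: The block rests in the corner within 4 mm of home in both directions and 0.04 rad of parallel to the fences; the wide weight stands upright on the bench within 5 mm of touching the block's free long side, within 30 mm of its middle; both at rest (all of step 2 and linear speed of each of block, weight below 0.01 m/s).
It fails at once if the block is lifted or tipped (height (world z) of block above 0.01 m or angle between block's own z axis and vertical above 0.2 rad).
It fails at once if the wide weight is lifted or tipped (height (world z) of weight above 0.01 m or angle between weight's own z axis and vertical above 0.25 rad).
It fails at once if another thing on the bench is moved by more than 20 mm (distance of any of slim, cone, spool, jar, awl, mallet from where it was at the start of the episode above 0.02 m).
It also fails if it takes over 72 s, if anything falls off the work surface, if the arm or the gripper's body presses on something with over 40 N, if the wrist force passes 120 N, or if a joint passes its speed limit or range.

## Robot

A 7-joint arm with a two-finger parallel gripper is mounted at the origin on the work surface. World frame = base frame: x ahead of the robot, y to its left, z up, the work surface at z = 0. Lengths are in mm, angles in rad, forces in N, time in s.
With the tool pointing down it reaches from about 400 to 850 mm from the base axis. Payload 6.9 kg.
Tool frame: the origin (TCP) lies at the very end of the fingers, on their centre line; the grasp point (between the pads) lies 19 mm behind it; y points along the fingers, x is the direction in which the jaws open and shut, and the axes are right-handed (so a half turn about y gives the same grasp; the last joint's range is limited). The gripper opens to 85 mm and grips with 20 to 120 N. Pads are 22 mm wide; open, the fingers measure 114 mm over their backs; the gripper's body (76 mm by 85 mm) begins 54 mm behind the grasp point. The pads swing forward as they close: fully open they stand 13 mm farther back than shut.
Start: joints at [1.327, 0.507, -0.238, 1.5, 0.126, 1.149, -0.155], TCP at [213.577, -587.364, 231.275] pointing down, gripper open.
Joint ranges: [-3.08, 3.08], [-0.24, 2.05], [-1.43, 1.35], [0, 2.5], [-1.52, 4.66], [0.17, 1.96], [-2.89, 2.89]. Speed limits (rad/s): [2.39, 2.39, 3.14, 3.14, 3.14, 3.14, 3.14].

## Interface

Orientations are given as [roll, pitch, yaw] about the fixed x, y, z axes, in that order (R = Rz(yaw) Ry(pitch) Rx(roll)).
In Python, from station import sensors, cams, ctrl gives the robot as it stands.
- The arm moves only by the tool send_rows, never from a script. Its argument "motion" is a list of rows, each a list of 2 entries, a list of its own where there are three numbers: the shift along the world's x, y, z in m, then the turn about the world's z in rad. A call has 1 to 12 rows; each row shifts and turns the commanded pose from where the row before left it; what a row does not reach is not made up. A row lasts 1/12 s, in which the tool goes at most 41.7 mm and 7.16 degrees, less where a joint would pass 70% of its speed; a pose out of reach is approached as far as the arm can. A call with a gripper value outside its range is refused whole. "claw" is the closure, from -1 (fully open) to 1 (shut), set as the call begins (left out, the last holds). The fingers move at their own pace and stop on an object; "newtons" is the grip in N (left out, the last holds). Time passes only in rows, so rows that do not move let the fingers close. It gives the time, the measured TCP pose, the force and the opening at its end, in the units of the state.
- sensors.sense(): the state, without advancing time (a new reading comes with each control period).
- cams.grab_frame(name): name is "scene" or "top"; returns a dict with "pixels" (420x560x3 uint8, red, green, blue), "z_map" (420x560 float32, mm along the optical axis (not along the pixel's ray), 0 where there is no reading), "K" (3x3 intrinsics, pixels), "k1" (the pictures are not rectified: a ray, as slopes to the right and down, at radius r is drawn at 1 + k1 r^2 times it, then the intrinsics apply), "position" and "attitude" of the camera in the world. Camera axes: x right, y up, looking along -z (the intrinsics and any distortion apply to the point x, -y, -z); pixel columns grow to the right and rows downward; lengths in mm; the calibration is good to about 2 mm. A picture is of the moment at which its call begins.
- ctrl.close_job(): hands the job in, once; it reports no verdict.
The state is a dict: "time": time; "q": joint angles; "qvel": joint speeds; "tau": joint torques, N m; "position": TCP position; "tool_rot": TCP orientation; "contact_force": force on the tool from outside, world axes, zero at the start; "torque": the same for the moment, N m; "finger_gap": finger opening in mm.
Only numpy, scipy, OpenCV 4.12 (cv2) and the standard library are available. Lean on these libraries where they do the work, as an engineer would, in place of code of your own. Each camera call takes 0.05 s, during which the arm holds its last target.

## Working session

There is one attempt and no reset: what is moved stays moved. The work goes in short steps, Python scripts to look and compute and a tool call to move; the robot and the scene stay as the last step left them, time stands still between calls to the robot, and variables do not carry over. Pictures are saved under pics/ and viewed, and the job is handed in when it is done.

Besides the shell and the picture viewer there is one more tool, called after "Call:" as a command line: name --argument value ..., lists and objects as JSON in quotes. send_rows: Moves the arm, as the interface text tells. Its arguments: {"type":"object","properties":{"motion":{"type":"array","items":{"type":"array"}},"claw":{"type":"number"},"newtons":{"type":"number"}},"required":["motion"]}

```bash
mkdir -p pics; ls
cat > h.py <<'E'
import numpy as np, cv2
from station import sensors, cams, ctrl
def grab(n):
    f=cams.grab_frame(n); return f
def save(f,name): cv2.imwrite('pics/'+name, f['pixels'][:,:,::-1])
E
python3 - <<'E'
from h import *
s=sensors.sense(); print({k:(np.round(v,3).tolist()) for k,v in s.items()})
for n in ('scene','top'):
    f=grab(n); save(f,n+'0.png'); print(n,f['K'],f['k1'],f['position'],f['attitude'])
    np.savez(n+'0.npz',**f)
E
```

```text
pics
{'time': 0.0, 'q': [1.328, 0.508, -0.238, 1.501, 0.126, 1.149, -0.155], 'qvel': [0.001, 0.001, -0.001, -0.001, 0.0, -0.0, -0.001], 'tau': [0.0, -62.06, -2.186, -24.966, 0.013, 0.012, -0.0], 'position': [213.347, -586.933, 230.437], 'tool_rot': [-1.571, 0.002, -1.222], 'contact_force': [0.441, -0.212, -0.52], 'torque': [0.007, -0.016, -0.004], 'finger_gap': 85.321}
scene [[395.20714737   0.         281.9304042 ]
 [  0.         395.20714737 215.19484812]
 [  0.           0.           1.        ]] 0.040063112575096545 [1130.42032364 -206.75443403  837.90750025] [6.23372680e-01 4.83447665e-04 1.17687655e+00]
top [[465.15042099   0.         279.41462959]
 [  0.         465.15042099 212.20677012]
 [  0.           0.           1.        ]] -0.06336637014501609 [ 292.85485022   37.5629976  1407.59734198] [ 0.2036681  -0.0033617  -1.59772311]
```

View pics/scene0.png

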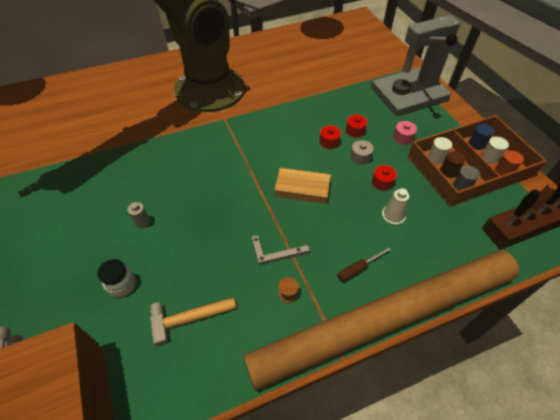

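View pics/top0.png

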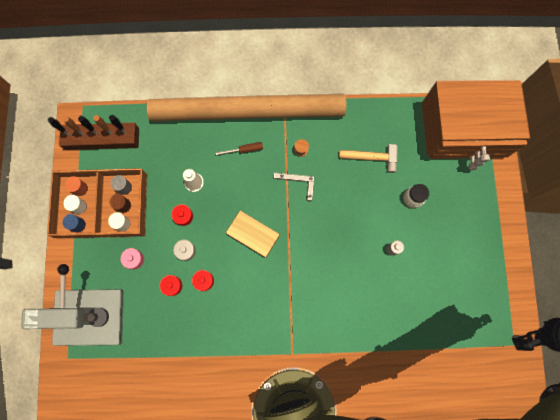

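The top view shows the block near (253,233), the stop's corner near (312,180), the wide grey weight at (183,250) among red decoys (203,281), (171,285) and (181,215), and the slim weight at (397,248). Next I'll measure these.

```bash
cat >> h.py <<'E'
from scipy.spatial.transform import Rotation as R
def rays(f,uv):
    K=np.array(f['K']); uv=np.asarray(uv,float).reshape(-1,2)
    d=(uv-K[:2,2])/[K[0,0],K[1,1]]; k=float(f['k1']); s=d.copy()
    for _ in range(20): s=d/(1+k*(s**2).sum(1,keepdims=True))
    c=np.c_[s[:,0],-s[:,1],-np.ones(len(s))]
    return R.from_euler('xyz',f['attitude']).apply(c)
def onplane(f,uv,z):
    d=rays(f,uv); p=np.array(f['position']); t=(z-p[2])/d[:,2]
    return p+d*t[:,None]
def depthpts(f,mask):
    v,u=np.nonzero(mask); uv=np.c_[u,v]; d=rays(f,uv)  # optical axis comp =1
    return uv, np.array(f['position'])+d*f['z_map'][v,u][:,None].astype(float)
E
python3 - <<'E'
from h import *
for n in ('top','scene'):
    f=dict(np.load(n+'0.npz'))
    im=f['pixels']; s=3
    uv,P=depthpts(f,np.ones(im.shape[:2],bool)); print('bad depth',(f['z_map']==0).mean())
    Z=P[:,2].reshape(420,560); X=P[:,0].reshape(420,560); Y=P[:,1].reshape(420,560)
    roi=(X>200)&(X<900)&(abs(Y)<480)&(f['z_map']>0)
    m=(roi&(Z>10)&(Z<200)).astype(np.uint8)
    nb,l,st,_=cv2.connectedComponentsWithStats(m)
    for i in range(1,nb):
        if st[i,4]<25: continue
        k=l==i
        print(n,st[i].tolist(),'z50/95',np.percentile(Z[k],[50,95]).round(),'x',np.percentile(X[k],[2,50,98]).round(),'y',np.percentile(Y[k],[2,50,98]).round(),'rgb',np.median(im[k],axis=0))
    print('bench', np.median(Z[roi&(abs(Z)<10)]), np.std(Z[roi&(abs(Z)<8)]))
t=dict(np.load('top0.npz'))['pixels']; cv2.imwrite('pics/crop_top.png',cv2.resize(t[150:300,110:330],None,fx=3.6,fy=3.6,interpolation=cv2.INTER_CUBIC)[:,:,::-1])
E
```

```text
bad depth 0.003720238095238095
top [424, 93, 30, 66, 1456] z50/95 [125. 154.] x [740. 811. 896.] y [-479. -452. -447.] rgb [71.5 44.  26. ]
top [147, 106, 199, 15, 1807] z50/95 [53. 66.] x [884. 890. 900.] y [-176.  120.  417.] rgb [158. 111.  66.]
top [131, 123, 8, 24, 156] z50/95 [43. 54.] x [804. 835. 872.] y [469. 472. 479.] rgb [65.  44.5 28. ]
top [295, 139, 14, 16, 167] z50/95 [40. 46.] x [763. 782. 804.] y [-69. -48. -29.] rgb [218. 131.  68.]
top [216, 142, 47, 13, 228] z50/95 [23. 29.] x [774. 786. 805.] y [ 76. 118. 213.] rgb [123.   70.5  41. ]
top [339, 144, 58, 29, 646] z50/95 [24. 30.] x [703. 752. 784.] y [-344. -292. -172.] rgb [239. 197. 124.]
top [126, 168, 21, 69, 532] z50/95 [46. 63.] x [518. 616. 716.] y [438. 440. 477.] rgb [93. 59. 32.]
top [183, 169, 20, 23, 298] z50/95 [ 69. 100.] x [660. 675. 701.] y [266. 284. 309.] rgb [171.  153.5 126. ]
top [274, 173, 40, 28, 302] z50/95 [19. 23.] x [618. 685. 701.] y [-81. -48.  36.] rgb [237.5 218.  188. ]
top [403, 184, 26, 24, 470] z50/95 [73. 79.] x [585. 610. 641.] y [-416. -383. -359.] rgb [63. 57. 53.]
top [171,
[... 1957 characters left out ...]
 134. 107.]
scene [338, 248, 53, 34, 409] z50/95 [22. 27.] x [775. 793. 808.] y [ 75. 115. 213.] rgb [74. 43. 21.]
scene [243, 250, 263, 110, 1216] z50/95 [61. 65.] x [887. 894. 900.] y [-181.   83.  414.] rgb [116.  80.  38.]
scene [98, 259, 37, 38, 1011] z50/95 [69. 77.] x [593. 631. 647.] y [-417. -388. -362.] rgb [25. 36. 25.]
scene [278, 278, 20, 22, 327] z50/95 [40. 42.] x [764. 786. 803.] y [-69. -50. -30.] rgb [147.  84.  32.]
scene [150, 298, 86, 48, 1410] z50/95 [24. 28.] x [706. 759. 787.] y [-346. -294. -174.] rgb [169. 139.  70.]
scene [55, 322, 58, 98, 4109] z50/95 [137. 152.] x [744. 830. 897.] y [-479. -450. -448.] rgb [42. 27. 13.]
bench 0.7763651021605256 1.6370189497938812
```

View pics/crop_top.png

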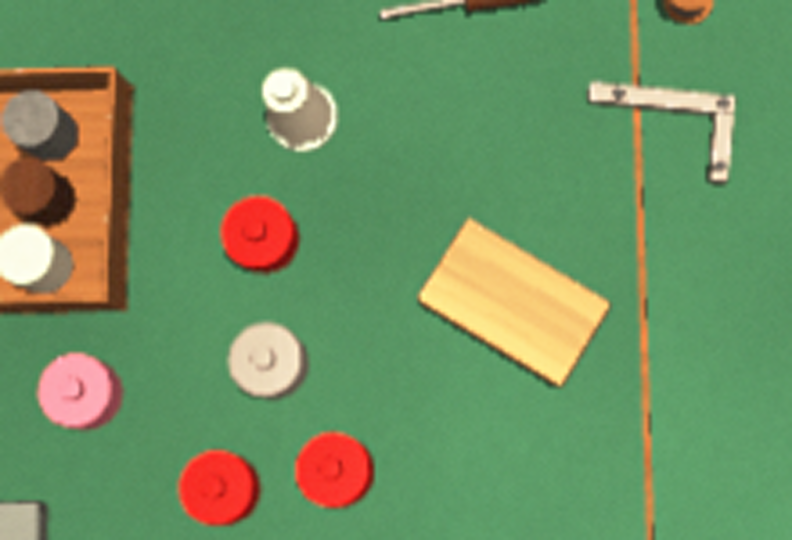

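The crop shows the block's top face clearly, with a thin darker lower-left side. The stop's L lies at upper right, and the grey weight at crop (265,358), full image (183.6,249.5). I'll fit these in both views.

```bash
cat >> h.py <<'E'
def masks(f,box=None):
    hsv=cv2.cvtColor(f['pixels'],cv2.COLOR_RGB2HSV)
    return hsv
def zmaps(f):
    _,P=depthpts(f,np.ones((420,560),bool)); return P.reshape(420,560,3)
def sharp_rect(f,name,z,lo,c0,rad):
    """points higher than lo near c0, projected on plane z -> minAreaRect"""
    P=zmaps(f); m=(np.hypot(P[...,0]-c0[0],P[...,1]-c0[1])<rad)&(P[...,2]>lo)&(f['z_map']>0)
    return m
def block(f,c0,rad=130):
    h=cv2.cvtColor(f['pixels'],cv2.COLOR_RGB2HSV); P=zmaps(f)
    m=(np.hypot(P[...,0]-c0[0],P[...,1]-c0[1])<rad)&(h[...,0]>8)&(h[...,0]<26)&(h[...,1]>90)&(P[...,2]>26)&(P[...,2]<45)&(f['z_map']>0)
    m=m.astype(np.uint8); n,l,st,_=cv2.connectedComponentsWithStats(m)
    m=(l==1+np.argmax(st[1:,4])).astype(np.uint8)
    c=max(cv2.findContours(m,0,2)[0],key=len).reshape(-1,2)
    q=onplane(f,c,32)[:,:2].astype(np.float32)
    (ctr,sz,a)=cv2.minAreaRect(q)
    if sz[0]>sz[1]: a-=90; sz=sz[::-1]
    # sz[0]=x size(80); a = direction of first side
    v,u=np.nonzero(m); cen=onplane(f,np.c_[u,v],32)[:,:2].mean(0)
    return np.array(ctr).round(1),np.array(sz).round(1),round(np.deg2rad(a),3),cen.round(1)
def weight(f,c0,rad=50):
    P=zmaps(f); m=(np.hypot(P[...,0]-c0[0],P[...,1]-c0[1])<rad)&(P[...,2]>34)&(P[...,2]<60)&(f['z_map']>0)
    k=m&(P[...,2]>47); v,u=np.nonzero(k); kn=onplane(f,np.c_[u,v],52)[:,:2].mean(0)
    t=m&(P[...,2]<45); 
    c=max(cv2.findContours(m.astype(np.uint8),0,2)[0],key=len)
    q=onplane(f,c.reshape(-1,2),40)[:,:2].astype(np.float32)
    (ctr,r)=cv2.minEnclosingCircle(q)
    return kn.round(1),np.array(ctr).round(1),round(r,1)
E
python3 - <<'E'
from h import *
for n in ('top','scene'):
    f=dict(np.load(n+'0.npz'))
    print(n,'block',block(f,(517,106))); print('weight',weight(f,(469,313))); print('slim-check',)
    P=zmaps(f); m=(P[...,0]>600)&(P[...,0]<715)&(P[...,1]>-95)&(P[...,1]<50)&(P[...,2]>11)&(P[...,2]<30)
    v,u=np.nonzero(m); q=onplane(f,np.c_[u,v],18)[:,:2]
    # long fence pixels y>-55 , short x<675
    for nm,k,ax in (('long',q[:,1]>-50,1),('short',q[:,0]<668,0)):
        s=q[k]; L=cv2.fitLine(s.astype(np.float32),cv2.DIST_L2,0,.01,.01).ravel(); d=L[:2]
        if d[ax]<0:d=-d
        r=(s-L[2:])@np.array([-d[1],d[0]])
        print(nm,'pt',L[2:].round(1),'dir',d.round(4),'width pct',np.percentile(r,[1,99]).round(1),'ext',((s-L[2:])@d).min().round(1),((s-L[2:])@d).max().round(1))
    print('extents',q.min(0),q.max(0))
E
```

```text
top block (array([513.7, 107.8]), array([ 80.2, 140.7]), np.float64(-0.572), array([513.6, 107.8]))
weight (array([469.5, 312.4]), array([468.8, 313.5]), 30.3)
slim-check
long pt [691.6  -4.4] dir [0.1399 0.9902] width pct [-8.   8.6] ext -44.3 44.4
short pt [640.  -70.4] dir [ 0.9873 -0.1586] width pct [-7.6  7.4] ext -25.6 27.3
extents [615.31775215 -81.97904481] [704.35896771  38.9453388 ]
scene block (array([517.8, 105.3]), array([ 86.1, 139. ]), np.float64(-0.569), array([518. , 106.3]))
weight (array([471.9, 312.7]), array([473. , 313.2]), 34.3)
slim-check
long pt [694.  -6.] dir [0.1272 0.9919] width pct [-9.7  9. ] ext -44.7 45.5
short pt [642.8 -72.1] dir [ 0.9913 -0.1315] width pct [-7.4  7.5] ext -26.6 25.7
extents [615.83691598 -84.91653257] [708.22432749  39.90645522]
```

Call:
send_rows --motion '[[[0.018,0.028,-0.003],-0.0765],[[0.018,0.028,-0.003],-0.0765],[[0.018,0.028,-0.003],-0.0765],[[0.018,0.028,-0.003],-0.0765],[[0.018,0.028,-0.003],-0.0765],[[0.018,0.028,-0.003],-0.0765],[[0.018,0.028,-0.003],-0.0765],[[0.018,0.028,-0.003],-0.0765],[[0.018,0.028,-0.003],-0.0765],[[0.018,0.028,-0.003],-0.0765],[[0.018,0.028,-0.003],-0.0765],[[0.018,0.028,-0.003],-0.0765]]' --claw -1

```text
time: 1.1
position: [430.0, -249.8, 195.0]
tool_rot: [-1.571, -0.0, -2.144]
contact_force: [0.9, -1.1, -1.1]
finger_gap: 85.5
```

Call:
send_rows --motion '[[[0.0018,0.033,-0.004],0],[[0.0018,0.033,-0.004],0],[[0.0018,0.033,-0.004],0],[[0.0018,0.033,-0.004],0],[[0.0018,0.033,-0.004],0],[[0.0018,0.033,-0.004],0],[[0.0018,0.033,-0.004],0],[[0.0018,0.033,-0.004],0],[[0.0018,0.033,-0.004],0],[[0.0018,0.033,-0.004],0],[[0.0018,0.033,-0.004],0],[[0.0018,0.033,-0.004],0]]'

```text
time: 2.1
position: [450.8, 146.2, 146.9]
tool_rot: [-1.571, -0.0, -2.14]
contact_force: [0.0, 0.3, -0.0]
finger_gap: 85.3
```

Run:
```python
from h import *
s=sensors.sense(); print(s['position'],s['tool_rot'],s['q'])
f=grab('scene'); save(f,'scene1.png')
```

```text
[450.82449146 146.18160647 146.94741251] [-1.57094622e+00 -2.83316679e-04 -2.14002979e+00] [-0.21013655  0.37531402 -0.21227232  2.00628286  0.11109245  0.77108357
 -2.62791405]
```

View pics/scene1.png

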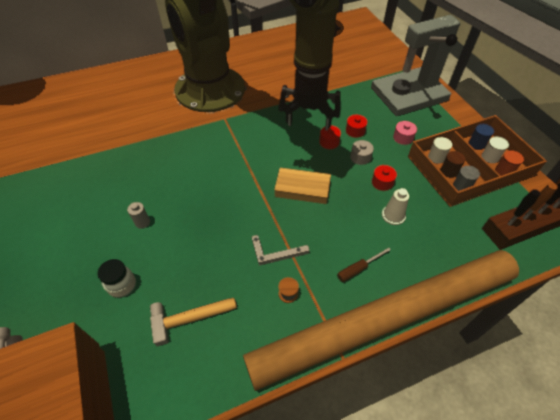

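The gripper, at scene (312,105), stands behind the block with its jaws parallel to the long side. Next is the descent.

Call:
send_rows --motion '[[[0,0,-0.015],0],[[0,0,-0.015],0],[[0,0,-0.015],0],[[0,0,-0.015],0],[[0,0,-0.015],0],[[0,0,-0.015],0],[[0,0,-0.015],0],[[0,0,-0.01],0],[[0,0,-0.01],0],[[0,0,-0.008],0],[[0,0,-0.006],0],[[0,0,-0.002],0]]'

```text
time: 3.15
position: [450.8, 144.4, 5.4]
tool_rot: [-1.572, -0.001, -2.14]
contact_force: [0.7, -0.0, 0.2]
finger_gap: 85.2
```

Run:
```python
from h import *
f=grab('scene'); save(f,'scene2.png')
cv2.imwrite('pics/s2c.png',cv2.resize(f['pixels'][60:280,220:420],None,fx=2.7,fy=2.7,interpolation=cv2.INTER_CUBIC)[:,:,::-1])
```

```text
(no output)
```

View pics/s2c.png

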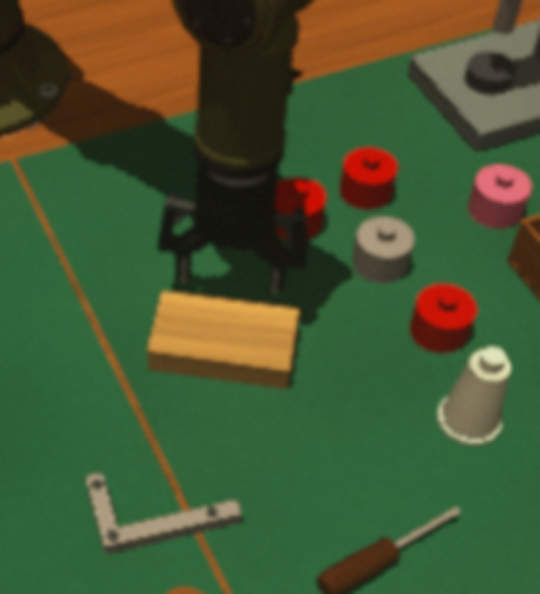

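Call:
send_rows --motion '[[[0.005,-0.003,0],0],[[0.005,-0.003,0],0],[[0.005,-0.003,0],0],[[0.005,-0.003,0],0],[[0.005,-0.004,0],0.012],[[0.005,-0.004,0],0.012],[[0.005,-0.004,0],0.015],[[0.005,-0.004,0],0.018],[[0.005,-0.004,0],0.018],[[0.005,-0.004,0],0.018],[[0.005,-0.004,0],0.018],[[0.005,-0.004,0],0.018]]'

```text
time: 4.2
position: [511.6, 100.2, 6.2]
tool_rot: [-1.571, -0.0, -2.009]
contact_force: [-2.9, 1.5, 3.4]
finger_gap: 85.5
```

Run:
```python
from h import *
f=grab('scene'); print('scene',block(f,(540,90)))
cv2.imwrite('pics/s3c.png',cv2.resize(f['pixels'][60:280,220:420],None,fx=2.7,fy=2.7,interpolation=cv2.INTER_CUBIC)[:,:,::-1])
f=grab('top'); print('top',block(f,(540,90)))
```

```text
scene (array([557.9,  80.7]), array([ 89.5, 138.3]), np.float64(-0.433), array([560.7,  79.8]))Traceback (most recent call last):
  File "<stdin>", line 4, in <module>
  File "h.py", line 32, in block
    m=(l==1+np.argmax(st[1:,4])).astype(np.uint8)
            ~~~~~~~~~^^^^^^^^^^
    return _wrapfunc(a, 'argmax', axis=axis, out=out, **kwds)
    return bound(*args, **kwds)
ValueError: attempt to get argmax of an empty sequence
```

View pics/s3c.png

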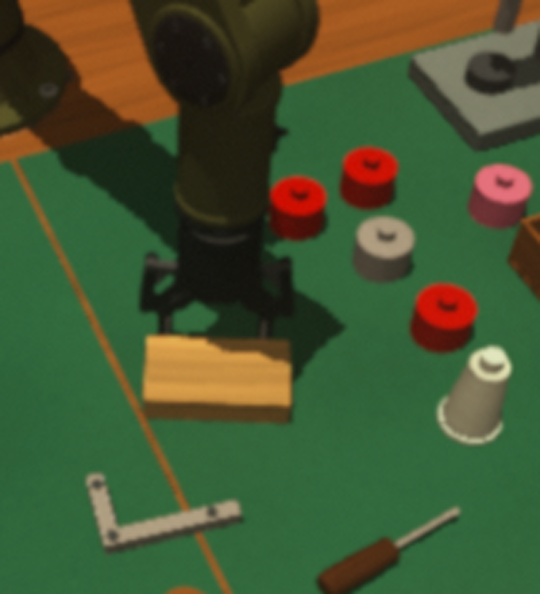

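The block follows and turns with the fingers: its front edge lies across crop (145–292, 410), and its yaw now matches the tool. I'll continue the push.

Call:
send_rows --motion '[[[0.005,-0.0045,0],0.025],[[0.005,-0.0045,0],0.025],[[0.005,-0.0045,0],0.025],[[0.005,-0.0045,0],0.025],[[0.005,-0.0045,0],0.025],[[0.005,-0.0045,0],0.025],[[0.005,-0.0045,0],0.026],[[0.005,-0.0045,0],0.026],[[0.005,-0.0045,0],0.026],[[0.005,-0.0045,0],0.026],[[0.005,-0.0045,0],0.026],[[0.005,-0.0045,0],0.026]]'

```text
time: 5.3
position: [571.1, 46.7, 6.1]
tool_rot: [-1.571, 0.0, -1.704]
contact_force: [-2.5, 1.0, 1.1]
finger_gap: 85.5
```

Run:
```python
from h import *
f=grab('scene'); print('scene',block(f,(610,50)))
cv2.imwrite('pics/s4c.png',cv2.resize(f['pixels'][60:280,220:420],None,fx=2.7,fy=2.7,interpolation=cv2.INTER_CUBIC)[:,:,::-1])
```

```text
scene (array([620.4,  41.5]), array([ 88.3, 140. ]), np.float64(-0.137), array([623.1,  40.6]))
```

View pics/s4c.png

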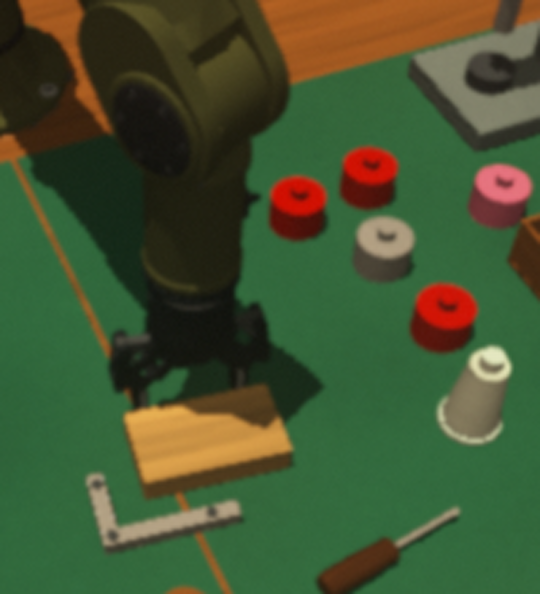

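Call:
send_rows --motion '[[[0.004,-0.001,0],0],[[0.004,-0.001,0],0],[[0.004,-0.001,0],0],[[0.004,-0.001,0],0],[[0.004,-0.001,0],0],[[0.003,-0.001,0],0],[[0.003,-0.001,0],0],[[0.002,0,0],0]]'

```text
time: 6.02
position: [599.6, 39.3, 6.2]
tool_rot: [-1.571, -0.0, -1.705]
contact_force: [-2.5, 0.7, -0.7]
finger_gap: 85.2
```

Run:
```python
from h import *
f=grab('scene'); print('scene',block(f,(645,30)))
cv2.imwrite('pics/s5c.png',cv2.resize(f['pixels'][60:280,220:420],None,fx=2.7,fy=2.7,interpolation=cv2.INTER_CUBIC)[:,:,::-1])
f=grab('top'); save(f,'top5.png')
cv2.imwrite('pics/t5c.png',cv2.resize(f['pixels'][120:300,180:380],None,fx=3,fy=3,interpolation=cv2.INTER_CUBIC)[:,:,::-1])
```

```text
scene (array([649.5,  34.8]), array([ 88.2, 140.1]), np.float64(-0.14), array([651.6,  33.7]))
```

View pics/s5c.png

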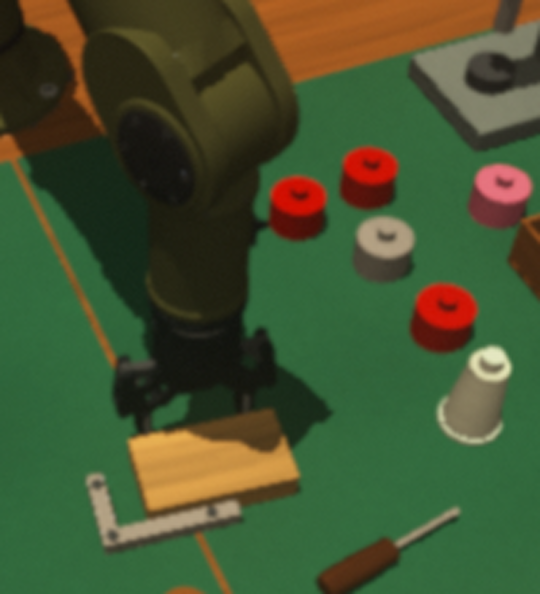

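View pics/t5c.png

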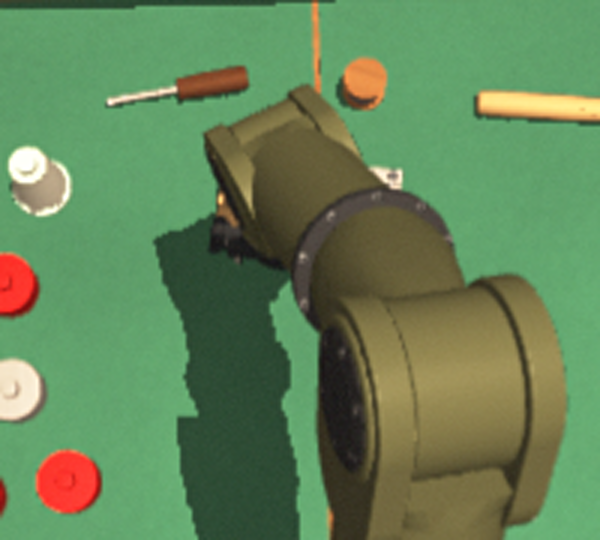

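The block now lies parallel to the long fence a few mm off it, with its near corner about 25–30 mm out from the short fence (scene crop (150,510)). The arm hides the rest in the top view. I'll move around to the +y end for the end push.

Call:
send_rows --motion '[[[-0.01,0.0013,0],0],[[-0.01,0.0013,0],0],[[-0.01,0.0013,0],0],[[0,0,0.025],0],[[0,0,0.025],0],[[0,0,0.025],0],[[0,0,0.02],0],[[0.008,0.008,0],0.12],[[0.008,0.008,0],0.12],[[0.008,0.008,0],0.12],[[0.008,0.008,0],0.12],[[0.008,0.008,0],0.12]]' --claw -1

```text
time: 7.12
position: [610.0, 83.9, 101.8]
tool_rot: [-1.569, -0.001, -1.099]
contact_force: [-0.6, 0.2, 0.1]
finger_gap: 85.1
```

Call:
send_rows --motion '[[[0.008,0.008,0],0.12],[[0.008,0.008,0],0.12],[[0.008,0.008,0],0.12],[[0.007,0.007,0],0.12],[[0.007,0.007,0],0.12],[[0.007,0.007,0],0.12],[[0.007,0.007,0],0.12],[[0,0,0],0.12],[[0,0,0],0.011]]' --claw 0

```text
time: 7.87
position: [661.6, 136.0, 101.1]
tool_rot: [-1.57, -0.0, -0.129]
contact_force: [0.4, -0.3, -0.4]
finger_gap: 42.9
```

Run:
```python
from h import *
s=sensors.sense(); print(s['q'])
f=grab('scene'); print('scene',block(f,(645,30)))
cv2.imwrite('pics/s6c.png',cv2.resize(f['pixels'][60:280,220:420],None,fx=2.7,fy=2.7,interpolation=cv2.INTER_CUBIC)[:,:,::-1])
f=grab('top'); save(f,'top6.png')
try: print(block(f,(645,30)))
except Exception as e: print(e)
cv2.imwrite('pics/t6c.png',cv2.resize(f['pixels'][120:300,180:380],None,fx=3,fy=3,interpolation=cv2.INTER_CUBIC)[:,:,::-1])
```

```text
[ 0.18117141  0.79958858 -0.79180901  1.5137607   0.61326449  1.08834338
 -0.87736584]
scene (array([651.9,  34.3]), array([ 83.6, 140. ]), np.float64(-0.136), array([652.3,  33.6]))
(array([640.7,  91.7]), array([25.3, 52.9]), np.float64(-0.733), array([644. ,  90.3]))
```

View pics/s6c.png

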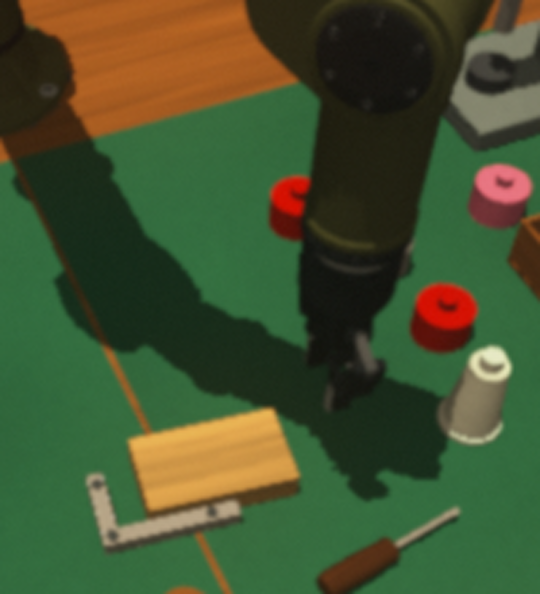

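View pics/t6c.png

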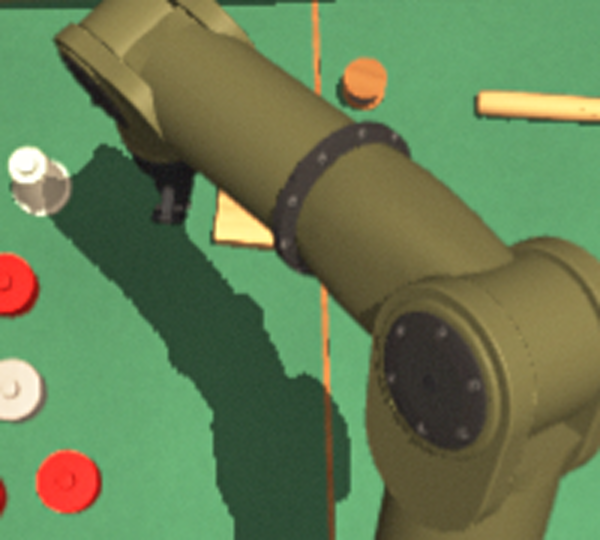

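The block is parallel to the stop, with the gripper half shut beyond its +y end (finger at scene crop (335,400)). Next I'll lower and push along −y.

Call:
send_rows --motion '[[[0,0,-0.02],0],[[0,0,-0.02],0],[[0,0,-0.02],0],[[0,0,-0.015],0],[[0,0,-0.01],0],[[0,0,-0.006],0],[[0,0,-0.002],0],[[0,0,0],0],[[-0.0007,-0.005,0],0],[[-0.0007,-0.005,0],0],[[-0.0007,-0.005,0],0]]'

```text
time: 8.88
position: [659.5, 119.9, 9.1]
tool_rot: [-1.571, -0.001, -0.134]
contact_force: [-0.6, 0.3, 0.7]
finger_gap: 42.9
```

Call:
send_rows --motion '[[[-0.0007,-0.005,0],0],[[-0.0007,-0.005,0],0],[[-0.0007,-0.005,0],0],[[-0.0007,-0.005,0],0],[[-0.0005,-0.004,0],0],[[-0.0004,-0.003,0],0],[[-0.0003,-0.002,0],0]]'

```text
time: 9.47
position: [655.2, 91.3, 8.4]
tool_rot: [-1.57, -0.0, -0.134]
contact_force: [1.5, 3.4, 2.8]
finger_gap: 43.3
```

Run:
```python
from h import *
f=grab('scene'); print('scene',block(f,(648,10)))
cv2.imwrite('pics/s7c.png',cv2.resize(f['pixels'][60:280,220:420],None,fx=2.7,fy=2.7,interpolation=cv2.INTER_CUBIC)[:,:,::-1])
```

```text
scene (array([648.9,  12.9]), array([ 83.8, 147.4]), np.float64(-0.136), array([648.6,   9.5]))
```

View pics/s7c.png

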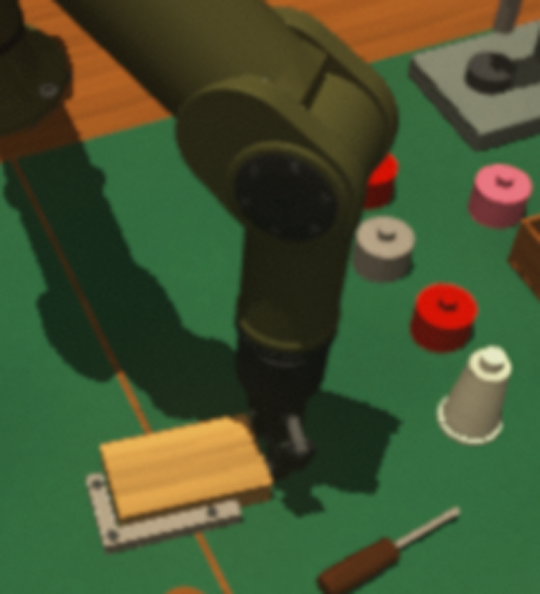

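Call:
send_rows --motion '[[[-0.0003,-0.002,0],0],[[-0.0003,-0.002,0],0],[[0,0,0],0]]'

```text
time: 9.77
position: [654.4, 87.7, 8.3]
tool_rot: [-1.57, 0.0, -0.134]
contact_force: [-0.7, 3.2, 2.6]
finger_gap: 42.7
```

Call:
send_rows --motion '[[[-0.0002,-0.0015,0],0],[[-0.0002,-0.0015,0],0],[[0,0,0],0]]'

```text
time: 10.02
position: [653.9, 87.7, 8.4]
tool_rot: [-1.567, 0.0, -0.132]
contact_force: [1.7, 9.0, -0.0]
finger_gap: 42.8
```

Run:
```python
from h import *
f=grab('scene'); print('scene',block(f,(648,10)))
cv2.imwrite('pics/s8c.png',cv2.resize(f['pixels'][200:290,240:350],None,fx=6,fy=6,interpolation=cv2.INTER_CUBIC)[:,:,::-1])
```

```text
scene (array([648. ,   9.8]), array([ 83.8, 149.1]), np.float64(-0.132), array([647.7,   5.6]))
```

View pics/s8c.png

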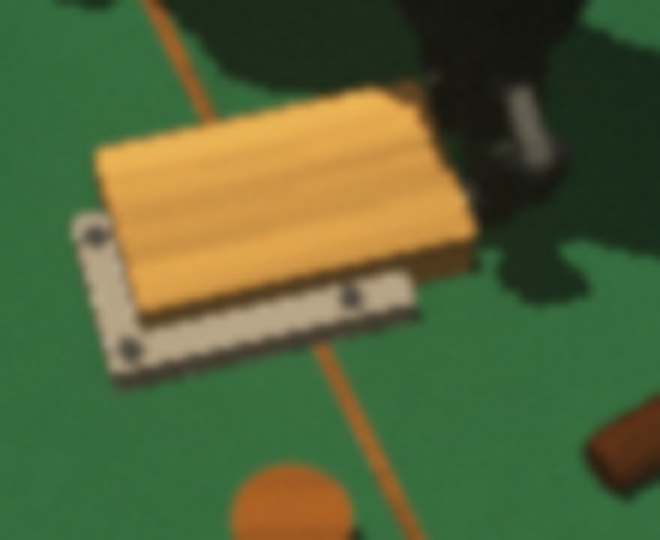

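At 9 N the tool has stopped, and the end of the block lies on the short fence (block lower-left edge running (97,150)–(145,320) in the crop). I'll go round to the free long side to seat it on the long fence.

Call:
send_rows --motion '[[[0.0013,0.01,0],0],[[0.0013,0.01,0],0],[[0.0013,0.01,0],0],[[0,0,0.025],0],[[0,0,0.025],0],[[0,0,0.025],0],[[0,0,0.02],0],[[-0.006,-0.008,0],-0.12],[[-0.006,-0.008,0],-0.12],[[-0.006,-0.008,0],-0.12],[[-0.006,-0.008,0],-0.12],[[-0.006,-0.008,0],-0.12]]'

```text
time: 11.07
position: [627.5, 74.3, 103.2]
tool_rot: [-1.572, -0.0, -0.74]
contact_force: [0.7, 0.0, 0.7]
finger_gap: 42.8
```

Call:
send_rows --motion '[[[-0.006,-0.008,0],-0.12],[[-0.006,-0.008,0],-0.12],[[-0.006,-0.008,0],-0.12],[[-0.006,-0.008,0],-0.12],[[-0.006,-0.008,0],-0.12],[[-0.006,-0.008,0],-0.12],[[-0.006,-0.008,0],-0.12],[[-0.006,-0.008,0],-0.12],[[0,0,0],-0.011]]' --claw -1

```text
time: 11.82
position: [578.8, 8.8, 103.2]
tool_rot: [-1.572, -0.002, -1.712]
contact_force: [-0.6, -0.6, -0.7]
finger_gap: 85.5
```

Run:
```python
from h import *
f=grab('scene'); print('scene',block(f,(648,10)))
cv2.imwrite('pics/s9c.png',cv2.resize(f['pixels'][100:290,220:400],None,fx=3,fy=3,interpolation=cv2.INTER_CUBIC)[:,:,::-1])
```

```text
scene (array([647. ,   5.3]), array([ 82.6, 139.8]), np.float64(-0.129), array([647.6,   4.5]))
```

View pics/s9c.png

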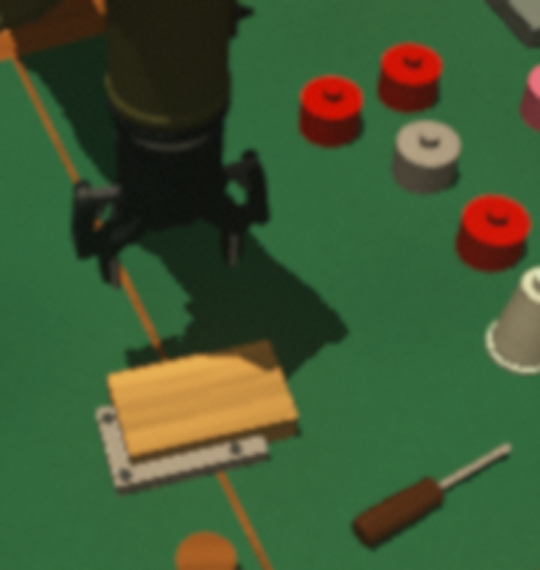

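Call:
send_rows --motion '[[[0,0.003,-0.02],0],[[0,0.002,-0.02],0],[[0,0,-0.02],0],[[0,0,-0.015],0],[[0,0,-0.012],0],[[0,0,-0.006],0],[[0,0,-0.002],0],[[0.003,-0.0004,0],0],[[0.003,-0.0004,0],0],[[0.003,-0.0004,0],0],[[0.003,-0.0004,0],0],[[0,0,0],0]]'

```text
time: 12.87
position: [593.3, 13.7, 9.0]
tool_rot: [-1.569, 0.0, -1.705]
contact_force: [-0.5, 0.2, 0.0]
finger_gap: 85.6
```

Call:
send_rows --motion '[[[0.002,-0.0003,0],0],[[0.002,-0.0003,0],0],[[0,0,0],0]]'

```text
time: 13.12
position: [595.9, 13.6, 8.3]
tool_rot: [-1.571, 0.0, -1.705]
contact_force: [-0.9, 0.8, 0.3]
finger_gap: 85.3
```

Call:
send_rows --motion '[[[0.002,-0.0003,0],0],[[0.002,-0.0003,0],0],[[0,0,0],0]]'

```text
time: 13.37
position: [596.4, 13.3, 7.9]
tool_rot: [-1.578, -0.001, -1.704]
contact_force: [-11.7, 2.9, 8.2]
finger_gap: 85.3
```

The tool stopped with about 12 N on it, so the long side is seated. I'll retract and go to the far side of the wide weight.

Call:
send_rows --motion '[[[-0.01,0.0013,0],0],[[-0.01,0.0013,0],0],[[-0.01,0.0013,0],0],[[0,0,0.03],0],[[0,0,0.03],0],[[0,0,0.03],0],[[0,0,0.03],0],[[-0.008,0.022,0],0.12],[[-0.008,0.022,0],0.12],[[-0.008,0.022,0],0.12],[[-0.008,0.022,0],0.12],[[-0.008,0.022,0],0.12]]'

```text
time: 14.37
position: [529.9, 127.4, 128.6]
tool_rot: [-1.57, -0.001, -1.1]
contact_force: [0.8, -0.2, 0.3]
finger_gap: 85.7
```

Call:
send_rows --motion '[[[-0.006,0.022,0],0.12],[[-0.006,0.022,0],0.12],[[-0.006,0.022,0],0.12],[[-0.006,0.022,0],0.12],[[-0.006,0.022,0],0.12],[[-0.006,0.022,0],0.12],[[-0.006,0.022,0],0.12],[[-0.006,0.022,0],0.12],[[-0.006,0.022,0],0.12],[[-0.006,0.022,0],0.12],[[-0.006,0.018,0],0.12],[[0,0,0],0.06]]' --claw 0

```text
time: 15.37
position: [461.9, 369.3, 128.8]
tool_rot: [-1.567, -0.001, 0.286]
contact_force: [0.1, -1.0, 0.5]
finger_gap: 42.9
```

Run:
```python
from h import *
s=sensors.sense(); print(s['q'])
f=grab('scene'); print('scene',block(f,(648,10)),weight(f,(470,313)))
cv2.imwrite('pics/s10c.png',cv2.resize(f['pixels'][80:290,220:440],None,fx=2.5,fy=2.5,interpolation=cv2.INTER_CUBIC)[:,:,::-1])
f=grab('top'); np.savez('top10.npz',**f)
try: print(block(f,(645,10)))
except Exception as e: print(e)
cv2.imwrite('pics/t10c.png',cv2.resize(f['pixels'][130:300,120:340],None,fx=3.4,fy=3.4,interpolation=cv2.INTER_CUBIC)[:,:,::-1])
```

```text
[-0.1639755   0.69772423 -0.93711108  1.72736239  0.63673204  1.04892304
 -1.03567101]
scene (array([647.8,   5.4]), array([ 82.9, 139.9]), np.float64(-0.129), array([648.4,   4.8])) (array([471.6, 313.4]), array([473. , 313.2]), 34.3)
(array([650.6,   6.5]), array([ 69.7, 140.3]), np.float64(-0.145), array([651.8,   6.4]))
```

View pics/s10c.png

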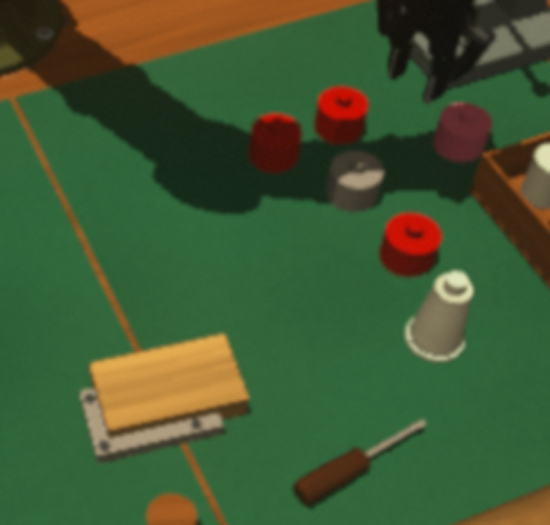

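View pics/t10c.png

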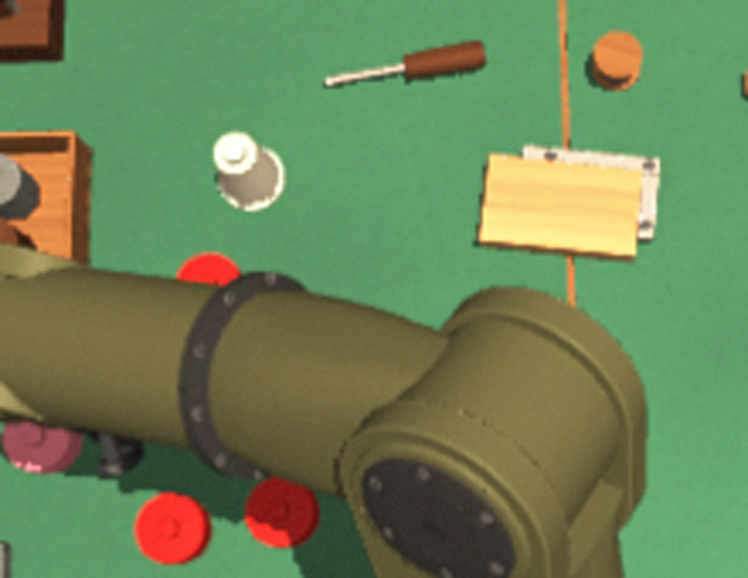

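The block sits flush in the L in both views: the fences show as narrow bands on two sides, top crop (525–655,160) and (648,200). The wide weight is unmoved, partly in shadow at scene crop (357,180). I'll descend behind it.

Call:
send_rows --motion '[[[-0.004,-0.001,-0.02],-0.005],[[-0.003,-0.001,-0.02],-0.005],[[0,0,-0.02],0],[[0,0,-0.02],0],[[0,0,-0.015],0],[[0,0,-0.012],0],[[0,0,-0.008],0],[[0,0,-0.005],0],[[0,0,0],0]]'

```text
time: 16.22
position: [457.0, 362.2, 7.6]
tool_rot: [-1.571, 0.001, 0.264]
contact_force: [0.7, -0.5, 1.0]
finger_gap: 43.0
```

Run:
```python
from h import *
f=grab('scene')
cv2.imwrite('pics/s11c.png',cv2.resize(f['pixels'][80:220,300:440],None,fx=4,fy=4,interpolation=cv2.INTER_CUBIC)[:,:,::-1])
```

```text
(no output)
```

View pics/s11c.png

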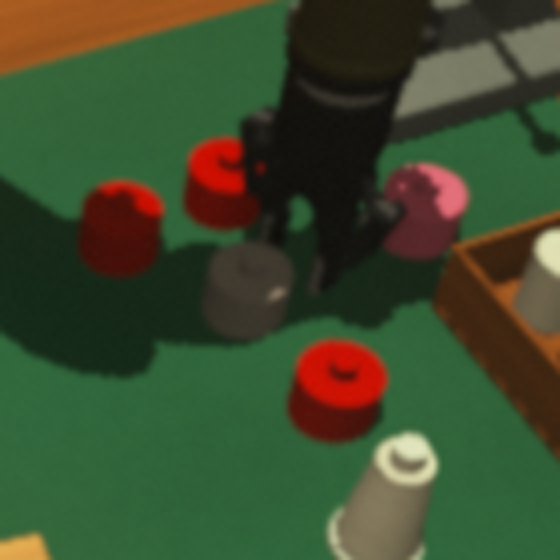

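The fingers stand just behind the wide weight (crop (250,290)), with both decoys clear. I'll push now.

Call:
send_rows --motion '[[[0.0012,-0.0043,0],0.003],[[0.0012,-0.0043,0],0.003],[[0.0012,-0.0043,0],0.002],[[0.0012,-0.0043,0],0.002],[[0.0012,-0.0043,0],0],[[0.0012,-0.0043,0],0],[[0.0012,-0.0043,0],0],[[0.0016,-0.0058,0],0],[[0.0016,-0.0058,0],0],[[0.0016,-0.0058,0],0],[[0.0016,-0.0058,0],0],[[0.0016,-0.0058,0],0]]'

```text
time: 17.27
position: [473.6, 303.4, 8.5]
tool_rot: [-1.57, -0.001, 0.275]
contact_force: [-1.8, 5.3, 3.5]
finger_gap: 42.8
```

Run:
```python
from h import *
f=grab('scene'); print(weight(f,(482,268)))
cv2.imwrite('pics/s12c.png',cv2.resize(f['pixels'][80:220,300:440],None,fx=4,fy=4,interpolation=cv2.INTER_CUBIC)[:,:,::-1])
```

```text
(array([476.1, 288.4]), array([469.4, 284.2]), 50.7)
```

View pics/s12c.png

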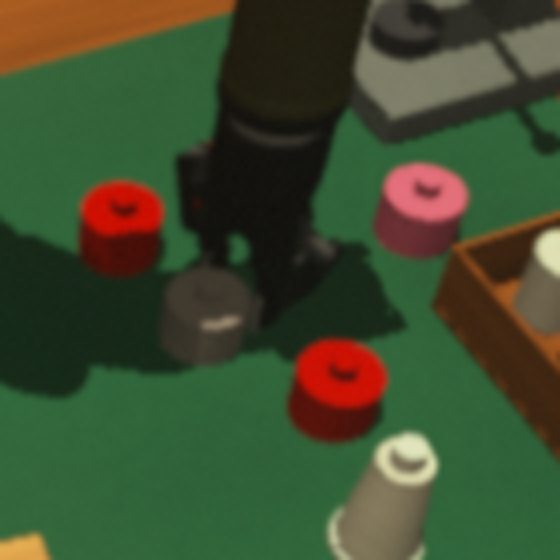

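The weight slides upright in front of both fingers (crop (207,315)).

Call:
send_rows --motion '[[[0.0016,-0.0058,0],0],[[0.0016,-0.0058,0],0],[[0.0016,-0.0058,0],0],[[0.0016,-0.0058,0],0],[[0.0016,-0.0058,0],0],[[0.0016,-0.0058,0],0],[[0.0016,-0.0058,0],0],[[0.0016,-0.0058,0],0],[[0.0016,-0.0058,0],0],[[0.0016,-0.0058,0],0],[[0.0016,-0.0058,0],0],[[0.0016,-0.0058,0],0]]'

```text
time: 18.32
position: [492.7, 233.4, 8.3]
tool_rot: [-1.571, 0.0, 0.275]
contact_force: [-1.1, 4.2, 2.4]
finger_gap: 42.9
```

Call:
send_rows --motion '[[[0.0016,-0.0058,0],0],[[0.0016,-0.0058,0],0],[[0.0016,-0.0058,0],0],[[0.0016,-0.0058,0],0],[[0.0016,-0.0058,0],0],[[0.0016,-0.0058,0],0],[[0.0016,-0.0058,0],0],[[0.0016,-0.0058,0],0],[[0.0016,-0.0058,0],0],[[0.0016,-0.0058,0],0],[[0.0016,-0.0058,0],0],[[0.0016,-0.0058,0],0]]'

```text
time: 19.32
position: [511.9, 163.7, 8.3]
tool_rot: [-1.571, 0.0, 0.275]
contact_force: [-2.0, 3.9, 3.5]
finger_gap: 42.6
```

Run:
```python
from h import *
f=grab('scene'); print(weight(f,(520,134)),block(f,(648,10)))
cv2.imwrite('pics/s13c.png',cv2.resize(f['pixels'][80:290,200:420],None,fx=2.5,fy=2.5,interpolation=cv2.INTER_CUBIC)[:,:,::-1])
```

```text
(array([511.6, 147.4]), array([507. , 140.1]), 49.3) (array([647.9,   5.4]), array([ 83.1, 139.8]), np.float64(-0.129), array([648.4,   4.9]))
```

View pics/s13c.png

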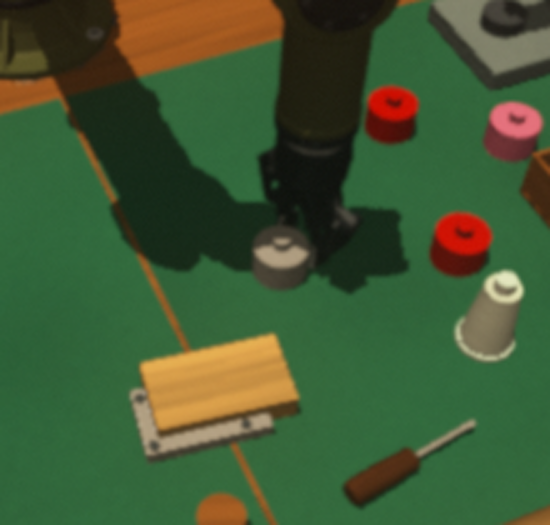

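On course: the weight is at crop (282,257), upright and centred in the fingers.

Call:
send_rows --motion '[[[0.0016,-0.0058,0],0],[[0.0016,-0.0058,0],0],[[0.0016,-0.0058,0],0],[[0.0016,-0.0058,0],0],[[0.0016,-0.0058,0],0],[[0.0016,-0.0058,0],0],[[0.0016,-0.0058,0],0],[[0.0016,-0.0058,0],0],[[0.0016,-0.0058,0],0],[[0.0016,-0.0058,0],0],[[0.0016,-0.0058,0],0],[[0.0016,-0.0058,0],0]]'

```text
time: 20.37
position: [531.0, 94.0, 8.2]
tool_rot: [-1.571, 0.0, 0.275]
contact_force: [-1.0, 3.2, -0.7]
finger_gap: 42.7
```

Call:
send_rows --motion '[[[0.0016,-0.0058,0],0],[[0.0016,-0.0058,0],0],[[0.0016,-0.0058,0],0],[[0.0016,-0.0058,0],0],[[0.0015,-0.005,0],0],[[0.0012,-0.004,0],0],[[0.0006,-0.002,0],0],[[-0.005,0.018,0],0],[[-0.008,0.03,0],0],[[0,0,0.03],0],[[0,0,0.04],0],[[0,0,0.04],0]]'

```text
time: 21.37
position: [526.6, 108.5, 118.9]
tool_rot: [-1.571, 0.003, 0.277]
contact_force: [0.8, -1.4, 0.8]
finger_gap: 42.8
```

Run:
```python
from h import *
f=grab('scene'); np.savez('sc14.npz',**f); print(weight(f,(552,19)),block(f,(648,10)))
cv2.imwrite('pics/s14c.png',cv2.resize(f['pixels'][80:290,200:420],None,fx=2.5,fy=2.5,interpolation=cv2.INTER_CUBIC)[:,:,::-1])
```

```text
(array([550.2,  28.2]), array([550.9,  26.9]), 32.0) (array([648.3,   5.5]), array([ 84. , 139.8]), np.float64(-0.134), array([648.5,   4.7]))
```

View pics/s14c.png

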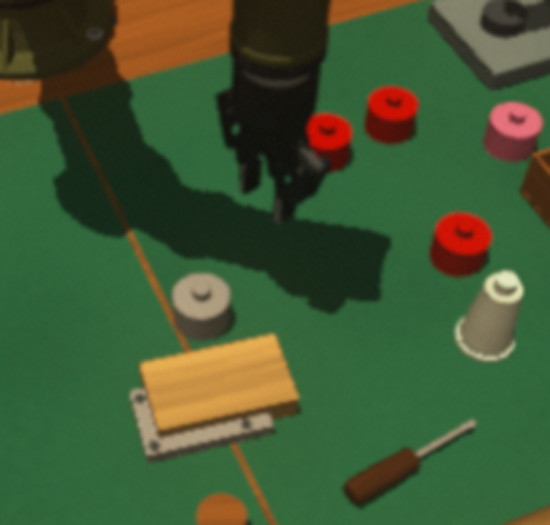

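The weight stands upright at crop (202,300), about 30 mm short of the block's free side and about 8 mm from its middle. I'll go behind it for the final push.

Call:
send_rows --motion '[[[-0.003,-0.0074,0],0.117],[[-0.003,-0.0074,0],0.117],[[-0.003,-0.0074,0],0.117],[[-0.003,-0.0074,0],0.117],[[-0.003,-0.0074,0],0.117],[[-0.003,-0.0074,0],0.117],[[-0.003,-0.0074,0],0.117],[[-0.003,-0.0074,0],0.117],[[-0.003,-0.0074,0],0.117],[[-0.003,-0.0074,0],0.109],[[0,0,0],0]]'

```text
time: 22.33
position: [497.2, 32.0, 117.5]
tool_rot: [-1.57, 0.002, 1.439]
contact_force: [-0.6, -0.2, -0.7]
finger_gap: 42.9
```

Run:
```python
from h import *
s=sensors.sense(); print(s['position'],s['tool_rot'],s['q'])
f=grab('scene'); print(weight(f,(550,27)),block(f,(648,10)))
cv2.imwrite('pics/s15c.png',cv2.resize(f['pixels'][80:290,200:420],None,fx=2.5,fy=2.5,interpolation=cv2.INTER_CUBIC)[:,:,::-1])
```

```text
[497.1917664   31.98784439 117.52312543] [-1.5695045   0.00231071  1.43940848] [ 0.6555444   0.76820126 -1.31297578  1.9754834   0.84878321  1.11112438
  0.40667634]
(array([549.7,  28.1]), array([550.9,  26.8]), 32.0) (array([648.6,   5.4]), array([ 84.6, 139.8]), np.float64(-0.134), array([648.4,   4.9]))
```

View pics/s15c.png

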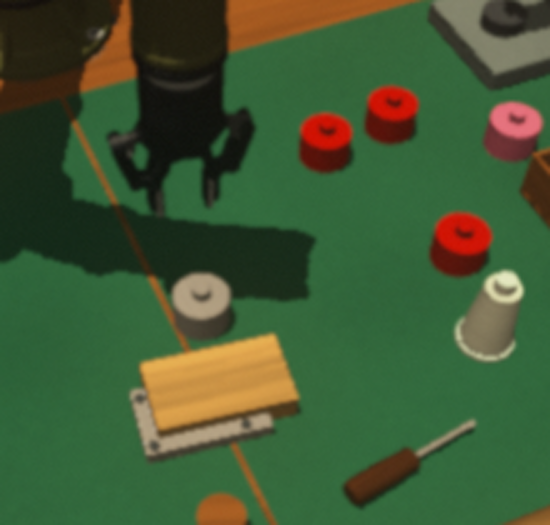

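The gripper is behind the weight with its jaws parallel to the block's long side (crop fingers (157,200) and (212,195)). Joint 3 is near its limit, so I'll descend in parts.

Call:
send_rows --motion '[[[0,0.001,-0.02],0],[[0,0.001,-0.02],0],[[0,0,-0.015],0]]'

```text
time: 22.63
position: [497.9, 36.6, 62.4]
tool_rot: [-1.571, 0.001, 1.432]
contact_force: [-0.1, -0.1, 0.0]
finger_gap: 42.7
```

Run:
```python
from h import *
s=sensors.sense(); print(s['position'],s['tool_rot'],s['q'])
```

```text
[497.87383783  36.62982885  62.35604936] [-1.57119356e+00  5.03970070e-04  1.43236875e+00] [ 0.59869381  0.83162813 -1.23079049  2.03177981  0.95492356  1.02383142
  0.31003703]
```

Call:
send_rows --motion '[[[0,-0.001,-0.018],0],[[0,-0.001,-0.015],0],[[0,0,-0.012],0],[[0,0,-0.007],0],[[0,0,-0.002],0],[[0,0,0],0]]'

```text
time: 23.13
position: [497.8, 34.8, 9.2]
tool_rot: [-1.571, 0.0, 1.436]
contact_force: [-0.2, -0.1, 0.5]
finger_gap: 42.6
```

Call:
send_rows --motion '[[[0.004,-0.0005,0],0],[[0.004,-0.0005,0],0],[[0.004,-0.0005,0],0],[[0.004,-0.0005,0],0],[[0.004,-0.0005,0],0],[[0.004,-0.0005,0],0],[[0.004,-0.0005,0],0],[[0.003,-0.0004,0],0]]'

```text
time: 23.8
position: [528.2, 30.8, 9.3]
tool_rot: [-1.569, 0.0, 1.437]
contact_force: [-6.5, 1.6, 4.8]
finger_gap: 42.6
```

Run:
```python
from h import *
s=sensors.sense(); print(s['position'],s['tool_rot'],s['q'])
f=grab('scene'); print(block(f,(648,10)))
cv2.imwrite('pics/s16c.png',cv2.resize(f['pixels'][150:280,220:360],None,fx=4.2,fy=4.2,interpolation=cv2.INTER_CUBIC)[:,:,::-1])
```

```text
[528.17205593  30.78030367   9.29598845] [-1.56928824e+00  2.36899672e-04  1.43729752e+00] [ 0.55472588  0.9279581  -1.14797958  1.99352517  1.05532746  0.99453867
  0.29767207]
(array([648. ,   5.6]), array([ 83.2, 139.4]), np.float64(-0.129), array([648.4,   4.8]))
```

View pics/s16c.png

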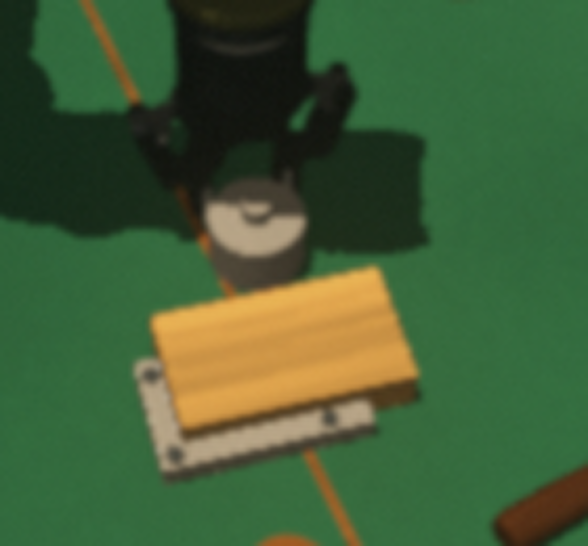

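The weight is nested between the fingers at crop (255,225), still a little short of the block.

Call:
send_rows --motion '[[[0.004,-0.0005,0],0],[[0.004,-0.0005,0],0],[[0.003,-0.0004,0],0],[[0.002,-0.0003,0],0],[[0,0,0],0]]'

```text
time: 24.27
position: [541.8, 28.9, 9.3]
tool_rot: [-1.571, 0.0, 1.437]
contact_force: [-3.8, 0.2, 3.7]
finger_gap: 43.0
```

Call:
send_rows --motion '[[[0.0015,-0.0002,0],0],[[0.0015,-0.0002,0],0],[[0,0,0],0]]'

```text
time: 24.52
position: [544.5, 28.5, 9.3]
tool_rot: [-1.57, 0.0, 1.437]
contact_force: [-4.6, 0.8, 3.3]
finger_gap: 42.6
```

Call:
send_rows --motion '[[[0.0015,-0.0002,0],0],[[0,0,0],0]]'

```text
time: 24.68
position: [546.0, 28.3, 9.3]
tool_rot: [-1.571, 0.0, 1.437]
contact_force: [-4.3, 0.5, 3.9]
finger_gap: 42.7
```

Call:
send_rows --motion '[[[0.0015,-0.0002,0],0],[[0,0,0],0]]'

```text
time: 24.85
position: [547.6, 28.1, 9.3]
tool_rot: [-1.571, 0.0, 1.437]
contact_force: [-5.7, 0.7, 3.8]
finger_gap: 42.6
```

Call:
send_rows --motion '[[[0.0015,-0.0002,0],0],[[0,0,0],0]]'

```text
time: 25.02
position: [547.8, 28.1, 9.2]
tool_rot: [-1.569, 0.001, 1.438]
contact_force: [-8.7, 0.6, 5.9]
finger_gap: 43.0
```

The tool stopped and the force rose to 8.7 N, so the weight touches the seated block. I'll back off and inspect.

Call:
send_rows --motion '[[[0,0,0],0],[[0,0,0],0],[[-0.005,0.0007,0],0],[[-0.012,0.0016,0],0],[[-0.015,0.002,0],0],[[-0.015,0.002,0],0],[[0,0,0.03],0],[[0,0,0.03],0],[[0,0,0.03],0],[[0,-0.03,0.01],0],[[0,-0.03,0],0],[[0,-0.03,0],0]]'

```text
time: 26.02
position: [503.7, -57.0, 110.5]
tool_rot: [-1.575, 0.001, 1.437]
contact_force: [0.4, -0.2, -0.5]
finger_gap: 42.6
```

Call:
send_rows --motion '[[[-0.005,-0.035,0.01],0],[[-0.005,-0.035,0.01],0],[[-0.005,-0.035,0],-0.05],[[0,-0.035,0],-0.05],[[0,-0.035,0],-0.05],[[0,-0.035,0],-0.05],[[0,0,0],0]]'

```text
time: 26.6
position: [486.5, -274.9, 128.1]
tool_rot: [-1.572, 0.004, 1.222]
contact_force: [0.0, -0.5, -0.1]
finger_gap: 42.9
```

Run:
```python
from h import *
print(sensors.sense()['q'])
ex=np.array([.991,-.134]); ey=np.array([.134,.991])
for n in ('scene','top'):
    f=grab(n); b=block(f,(648,10)); w=weight(f,(577,24)); print(n,b,w)
    for p in w[:2]: d=p-b[0]; print('  rel block frame',(d@ex).round(1),(d@ey).round(1))
    c=f['pixels'][150:280,220:360] if n=='scene' else f['pixels'][130:270,180:340]
    cv2.imwrite(f'pics/{n}17c.png',cv2.resize(c,None,fx=4.2,fy=4.2,interpolation=cv2.INTER_CUBIC)[:,:,::-1])
```

```text
[ 1.17982869  0.82051479 -1.28990865  1.81314827  0.85727787  1.20393002
  0.8385708 ]
scene (array([645.3,   5.7]), array([ 87.9, 139.9]), np.float64(-0.13), array([647.7,   4.8])) (array([578.9,  22.9]), array([579.4,  21.6]), 31.7)
  rel block frame -68.1 8.1
  rel block frame -67.4 6.9
top (array([644.7,   7.1]), array([ 81.1, 139.7]), np.float64(-0.128), array([646.2,   7.1])) (array([576.7,  24.1]), array([585. ,  18.8]), 39.3)
  rel block frame -69.7 7.7
  rel block frame -60.7 3.6
```

View pics/scene17c.png

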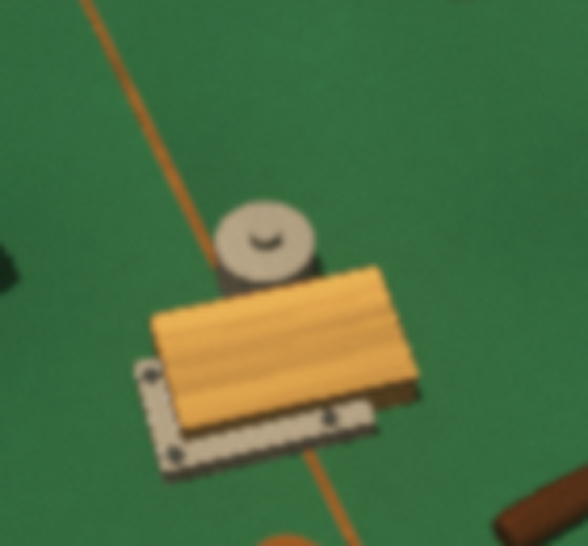

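View pics/top17c.png

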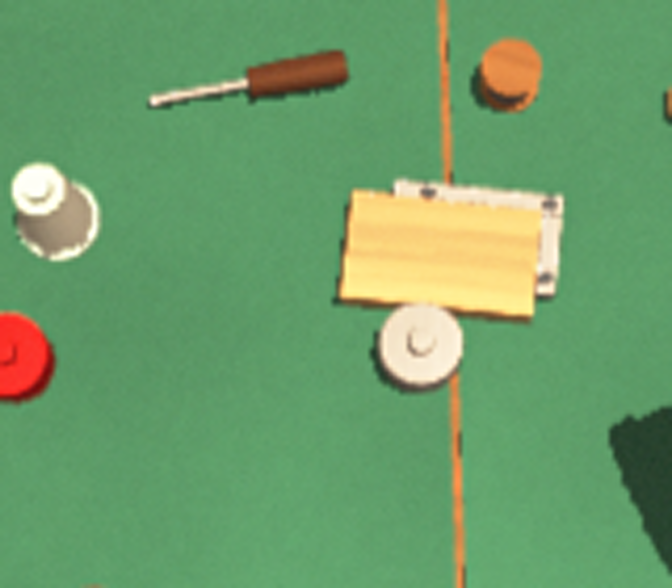

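The weight touches the block's free side about 8 mm from its middle (top crop (420,345)), and the block is flush on both fences. I'm handing in.

```bash
python3 -c "
from station import ctrl; print(ctrl.close_job())"
```

```text
the job is handed in; nothing more can be done
None
```

I pushed the block into the corner, then pushed the wide weight up against the block's free long side, and handed the job in at about 27 s. No verdict was reported.

- **Block:** I pushed it with both fingers on its long side, turning it parallel to the stop. I then pushed its end until the tool stopped at 9 N on the short fence, and its side until it stopped at 12 N on the long fence. In the last pictures its centre is about 1–2 mm from my estimate of home and its yaw within about 0.01 rad of the fences. Both views show it flush.
- **Weight:** I nudged it in two straight pushes until the force rose to 8.7 N against the block. In the last top view its knob is 69.7 mm from the block's centre line (70 mm would be touching) and about 8 mm from the middle. It is upright.
- **Disagreements:** The two cameras differ by 2–3 mm in x, partly because side faces show in the scene view. The last top-view fit of the weight's outline (39 mm radius) had picked up part of the block, so I did not use it and relied on the knob.
- **Other things on the bench:** The tool met no unexpected force. In the pictures, the cone, spool and awl looked in place. I did not re-measure them, and I did not check the slim weight, jar or mallet at the end.

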